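# Take the green tea infuser off its peg and stand it in the drip dish

## Robot

A 7-joint arm with a two-finger parallel gripper is mounted at the origin on the work surface. World frame = base frame: x ahead of the robot, y to its left, z up, the work surface at z = 0. Lengths are in m, angles in rad, forces in N, time in s.
With the tool pointing down it reaches from about 0.4 to 0.9 m from the base axis. Payload 5.6 kg.
Tool frame: the origin (TCP) lies between the finger pads; the fingertips stand 14 mm ahead of it and the grasp point (between the pads) lies 5 mm behind it; z points along the fingers, x is the direction in which the jaws open and shut, and the axes are right-handed (so a half turn about z gives the same grasp; the last joint's range is limited). The gripper opens to 92 mm and grips with 3 to 60 N. Pads are 20 mm wide; open, the fingers measure 128 mm over their backs; the gripper's body (75 mm by 189 mm) begins 69 mm behind the grasp point.
Start: joints at [1.165, 0.468, -0.012, 1.603, 0.006, 1.071, -0.056], TCP at [0.231, -0.608, 0.229] pointing down, gripper open.
Joint ranges: [-2.53, 2.53], [-0.31, 2.02], [-1.57, 1.55], [0.28, 2.44], [-1.29, 4.43], [0.15, 1.84], [-2.92, 2.92]. Speed limits (rad/s): [2.57, 2.57, 3.14, 3.14, 3.14, 3.14, 3.14].

## Interface

Orientations are given as [roll, pitch, yaw] about the fixed x, y, z axes, in that order (R = Rz(yaw) Ry(pitch) Rx(roll)).
In Python, from bench import ctrl, optics gives the robot as it stands.
- The arm moves only by the tool carry_out, never from a script. Its arguments are lists of equal length, an entry for each row: "delta_pos": the shift along the world's x, y, z in cm, a list of three; "angular": the turn, a rotation vector about the world's x, y, z in rad, a list of three; "claw": the closure, from 0 (fully open) to 1 (shut). In form: {"delta_pos": [[tx, ty, tz], ...], "angular": [[wx, wy, wz], ...], "claw": [claw, ...]}. A call has 1 to 10 rows; each row shifts and turns the pose as measured when the row begins; what a row does not reach is not made up. A row lasts 1/8 s, in which the tool goes at most 62.5 mm and 10.7 degrees, less where a joint would pass 70% of its speed; a pose out of reach is approached as far as the arm can. A call with a gripper value outside its range is refused whole. The fingers move at their own pace and stop on an object; "newtons" is the grip in N (left out, the last holds). Time passes only in rows, so rows that do not move let the fingers close. It gives the time, the measured TCP pose, the force and the opening at its end, in the units of the state.
- ctrl.sense(): the state, without advancing time (a new reading comes with each control period).
- optics.camera(name): name is "side" or "top" or "wrist"; returns (picture, depth): 420x560x3 uint8, red, green, blue; 420x560 float32, m along the optical axis (not along the pixel's ray), 0 where there is no reading.
- optics.camera_model(name): a dict with "fx", "fy", "cx", "cy" (pixels), "k1" (the pictures are not rectified: a ray, as slopes to the right and down, at radius r is drawn at 1 + k1 r^2 times it, then the intrinsics apply), "R" (3x3) and "t" (3): a world point X has camera coordinates R X + t. Camera axes: x right, y down, z forward; pixel columns grow to the right and rows downward; lengths in m; the calibration is good to about 2 mm. A picture is of the moment at which its call begins: read the wrist's pose just before it. camera_model takes no time and is no camera call; for the wrist camera it gives the pose at the moment of the call.
- ctrl.job_done(): hands the job in, once; it reports no verdict.
The state is a dict: "time": time; "qpos": joint angles; "joint_vel": joint speeds; "tau": joint torques, N m; "tool_pos": TCP position; "orientation": TCP orientation; "force": force on the tool from outside, world axes, zero at the start; "ft_torque": the same for the moment, N m; "gripper_width": finger opening in m.
Only numpy, scipy, OpenCV 4.12 (cv2) and the standard library are available. Lean on these libraries where they do the work, as an engineer would, in place of code of your own. Each camera call takes 0.05 s, during which the arm holds its last target.

## Task

Lift the tea infuser with the green grip up and off its peg on the rack, and stand it upright on the floor of the white drip dish, setting it down gently and not dropping it. Leave the orange and the blue infusers hanging on their pegs.

Things in the scene. Friction and masses are not known exactly. Their poses are not given: they have to be found in the camera images.
- green_infuser_center (a point): tea infuser with a green grip, hanging on a peg: lidded steel basket 52 mm wide, 44 high; over it a 7 mm bail (arch 44 mm wide in its y-z plane), topped by an upright green grip 18 x 18 mm, 37 high. 142 mm high in all, 150 g. Point: on its axis, 71 mm above its underside, 53 below the grip's middle. z up. While hanging, its -x points along the peg to the free end (within 10 deg), roughly to the robot
- orange_infuser_center (a point): the same infuser with an orange grip and band; leave it hanging. The three hang, in any order, on the level steel pegs of one rack fixed to the table: pegs 8 mm thick, 120 mm apart, 150 mm above the table. Each peg passes through the bail, between arch and lid; its free end, 22 to 36 mm from the infuser's axis, turns up and stands 16 mm above the rest of the peg
- blue_infuser_center (a point): the same infuser with a blue grip and band; leave it hanging. To come off, an infuser must rise 20 to 40 mm (at 45 its lid strikes the peg from below), then move 70 mm or more towards the peg's free end. The rack's rail is at the pegs' other end, between two posts 400 mm apart, 170 mm high; below lies its wooden base, 150 x 440 x 12 mm
- dish_floor (a point): the drip dish: round, white with a dark blue ring, loose on the table, 136 mm across the rim, 16 mm high, its flat floor 100 mm across. This point is the centre of the floor's upper face, 6 mm above the dish's underside. z is up.
Things that resemble listed ones, but are neither listed nor needed, are in the scene too. There is more than one size of the part that bears dish_floor; the job needs the middle-sized. What is shaped like the part that bears green_infuser_center but purple is not meant.

How it is judged:
By the outcome, as a careful person would: the job done as asked, in the order asked, and still so for the second after the job is handed in, with the robot touching nothing.
It also fails if it takes over 45 s, if anything falls off the work surface, if the arm or the gripper's body presses on something with over 40 N, if the wrist force passes 120 N, or if a joint passes its speed limit or range.

## Working session

There is one attempt and no reset: what is moved stays moved. The work goes in short steps, Python scripts to look and compute and a tool call to move; the robot and the scene stay as the last step left them, time stands still between calls to the robot, and variables do not carry over. Pictures are saved under pics/ and viewed, and the job is handed in when it is done.

Besides the shell and the picture viewer there is one more tool, called after "Request:" as name(argument=value, ...) on one line, values as JSON. carry_out: Moves the arm, as the interface text tells. Its arguments: {"type":"object","properties":{"delta_pos":{"type":"array"},"angular":{"type":"array"},"claw":{"type":"array"},"newtons":{"type":"number"}},"required":["delta_pos","angular","claw"]}

```bash
mkdir -p pics; cat > h.py <<'E'
import numpy as np, cv2
from bench import ctrl, optics
def save(name, tag):
    m=optics.camera_model(name); p,d=optics.camera(name)
    cv2.imwrite(f'pics/{tag}.png',p[:,:,::-1]); np.savez(f'pics/{tag}.npz',p=p,d=d,**{k:np.array(v) for k,v in m.items()})
    return p,d,m
def load(tag):
    z=np.load(f'pics/{tag}.npz'); return z['p'],z['d'],z
def ray(m,u,v):
    K=np.array([[float(m['fx']),0,float(m['cx'])],[0,float(m['fy']),float(m['cy'])],[0,0,1]])
    a=cv2.undistortPoints(np.array([[[u,v]]],float),K,np.array([float(m['k1']),0,0,0]))[0,0]
    R=np.array(m['R']);t=np.array(m['t'])
    return -R.T@t, R.T@np.array([a[0],a[1],1.])
def plane(m,u,v,z):
    c,r=ray(m,u,v); return c+r*(z-c[2])/r[2]
def deep(m,d,u,v):
    c,r=ray(m,u,v); return c+r*d[int(round(v)),int(round(u))]
E
python3 - <<'E'
from h import *
s=ctrl.sense(); print(s)
for n in['side','top','wrist']:
    p,d,m=save(n,n+'0'); c,r=ray(m,280,210);print(n,c,r,m['k1'])
E
```

```text
{'time': 0.0, 'qpos': array([ 1.16500593,  0.46833341, -0.0115654 ,  1.60361126,  0.00598786,
        1.07139294, -0.05629474]), 'joint_vel': array([-3.44978904e-04,  3.58354179e-04, -3.88642318e-06, -3.24574125e-04,
        1.19626796e-04, -4.87502799e-04,  9.33318533e-04]), 'tau': array([-9.11656225e-04, -5.20578933e+01, -1.24806372e-02, -2.43753648e+01,
       -5.65794809e-02,  1.71482546e-02,  1.53202745e-04]), 'tool_pos': array([ 0.23039778, -0.60720946,  0.22767382]), 'orientation': array([ 3.14146535e+00,  1.70609454e-03, -1.20810404e+00]), 'force': array([ 0.21450357, -0.44071849, -0.63824273]), 'ft_torque': array([ 0.00685003, -0.00841817,  0.03094389]), 'gripper_width': 0.09189653101752004}
side [-0.11509983  1.21218321  0.94918867] [ 0.38100922 -0.75737491 -0.5306718 ] 0.0016252420704512126
top [0.38654233 0.00746957 1.16786946] [ 0.06479144 -0.0180811  -0.99773934] -0.03415189603352781
wrist [ 0.30901765 -0.57692239  0.38337789] [-0.28344533 -0.10333622 -0.95344418] -0.05489051818444854
```

View pics/side0.png

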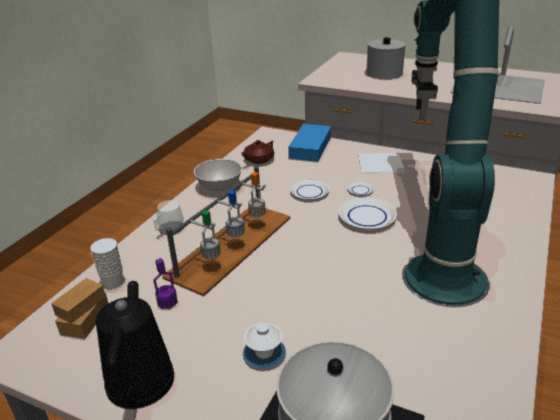

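View pics/top0.png

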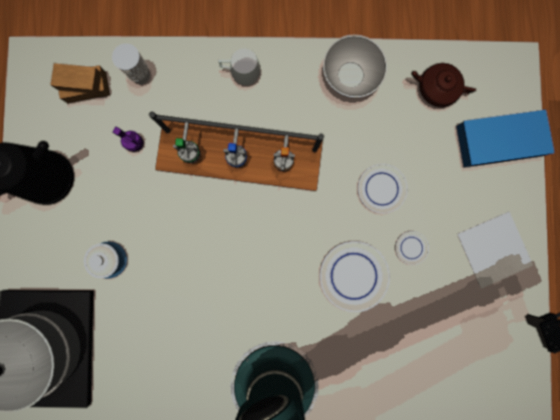

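The side and top pictures show the rack. The green grip is at side (207,217) and top (181,144), blue at top (233,148), orange at top (285,152). There are three ringed dishes in the top view: large (353,276), middle (381,189) and small (411,247). The purple decoy is at top (130,140).

```bash
python3 - <<'E'
from h import *
rng={'green':((45,100,40),(80,255,255)),'blue':((108,120,60),(125,255,255)),'orange':((8,170,120),(20,255,255))}
box={'top':(160,120,310,180),'side':(190,165,275,260)}
out={}
for n in['top','side']:
    p,d,m=load(n+'0'); hsv=cv2.cvtColor(p,cv2.COLOR_RGB2HSV)
    for c,(lo,hi) in rng.items():
        k=cv2.inRange(hsv,lo,hi); x0,y0,x1,y1=box[n]
        q=np.zeros_like(k);q[y0:y1,x0:x1]=k[y0:y1,x0:x1]
        nn,lab,st,ce=cv2.connectedComponentsWithStats(q)
        o=[(st[i].tolist(),ce[i].round(1).tolist()) for i in range(1,nn) if st[i][4]>15]
        print(n,c,o)
        for s,ce_ in o: 
            ys,xs=np.where(lab>0); 
            P=np.array([deep(m,d,u,v) for u,v in zip(xs,ys)]); print('  med',np.median(P,0).round(3),'max z',np.percentile(P[:,2],95).round(3)); break
        if o: out[n,c]=o[0][1]
mt=load('top0')[2]; ms=load('side0')[2]
for c in rng:
    if (('top',c) in out) and (('side',c) in out):
        c1,r1=ray(mt,*out['top',c]);c2,r2=ray(ms,*out['side',c])
        A=np.c_[r1,-r2];s=np.linalg.lstsq(A,c2-c1,rcond=None)[0]
        a=c1+s[0]*r1;b=c2+s[1]*r2;print(c,((a+b)/2).round(4),'gap',np.linalg.norm(a-b).round(4))
# dishes
p,d,m=load('top0')
hsv=cv2.cvtColor(p,cv2.COLOR_RGB2HSV)
k=cv2.inRange(hsv,(105,60,60),(130,255,255)); k[:, :310]=0;k[:,450:]=0;k[:150]=0;k[310:]=0
for c in cv2.findContours(k,cv2.RETR_EXTERNAL,cv2.CHAIN_APPROX_NONE)[0]:
    if len(c)>25:
        e=cv2.fitEllipse(c);print('dish ring',e,plane(m,*e[0],0.006).round(4), deep(m,d,*e[0]).round(4))
for u,v in [(353,276),(381,189),(411,247)]:
    # width across rim via depth above table
    row=[deep(m,d,x,v) for x in range(u-50,u+50)]
    z=np.array(row); up=z[z[:,2]>0.005]; print(u,v,np.ptp(up[:,1]) if len(up) else None)
for t in['top0','side0']:
    im=cv2.imread(f'pics/{t}.png'); b=(140,95,340,200) if t=='top0' else (150,160,290,290)
    cv2.imwrite(f'pics/{t}z.png',cv2.resize(im[b[1]:b[3],b[0]:b[2]],None,fx=4,fy=4,interpolation=cv2.INTER_CUBIC))
E
```

```text
top green [([175, 138, 9, 9, 63], [179.3, 142.3])]
  med [0.602 0.219 0.198] max z 0.201
top blue [([228, 144, 9, 8, 61], [232.1, 147.4])]
  med [0.591 0.099 0.198] max z 0.201
top orange [([208, 134, 19, 4, 28], [217.5, 135.2]), ([160, 137, 150, 43, 3237], [239.2, 161.1]), ([290, 144, 20, 5, 54], [298.7, 145.9])]
  med [0.589 0.073 0.012] max z 0.016
side green [([202, 210, 8, 15, 93], [205.9, 216.8])]
  med [0.599 0.227 0.182] max z 0.197
side blue [([228, 190, 8, 14, 81], [231.8, 196.1])]
  med [0.589 0.108 0.179] max z 0.198
side orange [([190, 165, 5, 17, 57], [191.6, 172.9]), ([252, 172, 6, 4, 20], [254.4, 173.6]), ([217, 210, 58, 50, 637], [251.2, 237.9]), ([225, 235, 8, 5, 18], [227.9, 237.6]), ([220, 239, 7, 11, 37], [222.5, 243.6]), ([190, 249, 9, 9, 22], [194.0, 253.2])]
  med [0.581 0.046 0.01 ] max z 0.014
green [0.6047 0.2216 0.1814] gap 0.0018
blue [0.5944 0.1004 0.1807] gap 0.0003
orange [0.6404 0.1444 0.2594] gap 0.0802
dish ring ((353.4697265625, 275.7972412109375), (45.50504684448242, 46.15605926513672), 173.2532196044922) [ 0.2869 -0.2105  0.006 ] [ 0.2875 -0.2092  0.0127]
353 276 0.305682487519971
381 189 0.12632701803517146
411 247 0.41870725333625425
```

View pics/top0z.png

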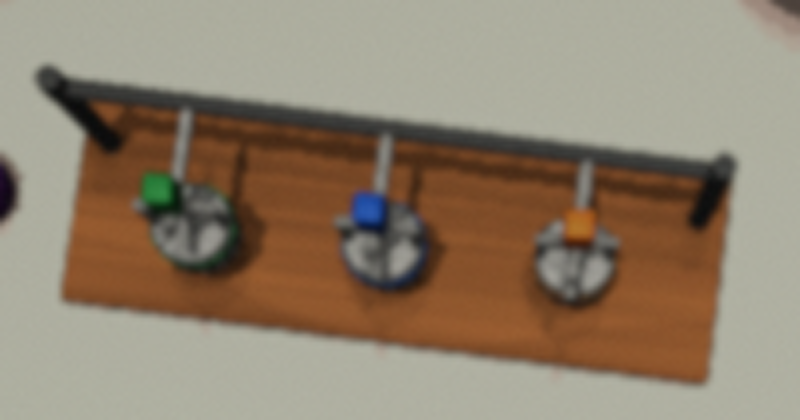

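View pics/side0z.png

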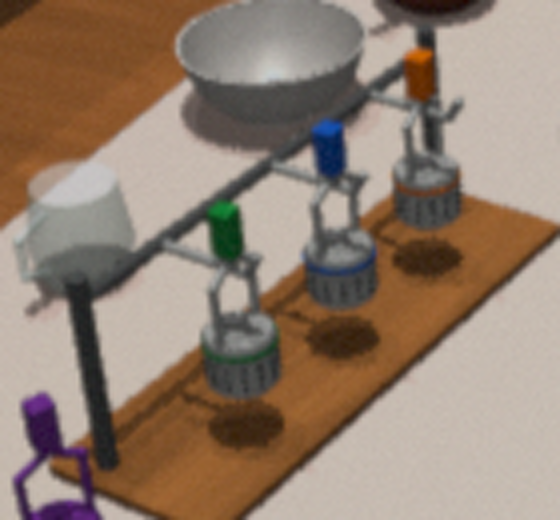

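```bash
python3 - <<'E'
from h import *
p,d,m=load('top0')
g=plane(m,179.3,142.3,0.199);b=plane(m,232.1,147.4,0.199);print('green top',g.round(4),'blue',b.round(4))
print('orange',plane(m,140+579/4,95+226/4,.199).round(4))
# rail ends (z~.17) from zoom
r1=plane(m,140+48/4,95+80/4,.17);r2=plane(m,140+722/4,95+163/4,.17);v=r2-r1;print('rail',r1.round(4),r2.round(4),'len',np.linalg.norm(v),'ang',np.arctan2(v[1],v[0]))
im=cv2.imread('pics/top0.png');cv2.imwrite('pics/dishz.png',cv2.resize(im[150:310,310:450],None,fx=3.5,fy=3.5,interpolation=cv2.INTER_CUBIC))
hsv=cv2.cvtColor(p,cv2.COLOR_RGB2HSV)
for (u,v,w) in [(353,276,40),(381,189,30),(411,247,22)]:
    s=hsv[v-w:v+w,u-w:u+w]; print(hsv[v,u], 'S max',s[...,1].max())
    k=((s[...,1]>80)&(s[...,0]>95)&(s[...,0]<135)).astype(np.uint8)
    c=max(cv2.findContours(k,cv2.RETR_EXTERNAL,cv2.CHAIN_APPROX_NONE)[0],key=len,default=None)
    if c is not None and len(c)>5:
        e=cv2.fitEllipse(c);cc=(e[0][0]+u-w,e[0][1]+v-w);print('ring',cc,e[1],plane(m,*cc,.006).round(4),'depth',deep(m,d,*cc).round(4))
    P=np.array([[deep(m,d,x,y) for x in range(u-w,u+w)] for y in range(v-w,v+w)])
    k=(P[...,2]>.0095)
    k=cv2.morphologyEx(k.astype(np.uint8),cv2.MORPH_OPEN,np.ones((2,2)))
    c=max(cv2.findContours(k,cv2.RETR_EXTERNAL,cv2.CHAIN_APPROX_NONE)[0],key=len,default=None)
    if c is not None and len(c)>5:
        (x,y),r=cv2.minEnclosingCircle(c); a=plane(m,x+u-w,y+v-w,.016); b_=plane(m,x+u-w+r,y+v-w,.016); print('rim',x+u-w,y+v-w,r,a.round(4),'diam',2*np.linalg.norm(b_-a))
E
```

```text
green top [0.6016 0.2181 0.199 ] blue [0.5906 0.0987 0.199 ]
orange [ 0.5821 -0.0203  0.199 ]
rail [0.6726 0.2898 0.17  ] [ 0.6259 -0.1047  0.17  ] len 0.3972661870295886 ang -1.6885024805758284
[105   6 178] S max 95
ring (338.3457336425781, 286.6499252319336) (7.408581256866455, 19.901241302490234) [ 0.2581 -0.1699  0.006 ] depth [ 0.2586 -0.1693  0.0098]
rim 356.0 277.0 35.51066207885742 [ 0.2846 -0.2153  0.016 ] diam 0.18958327771589017
[102   7 179] S max 66
rim 383.3254699707031 189.36792373657227 25.071805953979492 [ 0.5183 -0.2908  0.016 ] diam 0.13616706193076064
[102   7 178] S max 47
rim 428.0 251.5 1.8028756380081177 [ 0.3522 -0.4093  0.016 ] diam 0.009771054969554611
```

View pics/dishz.png

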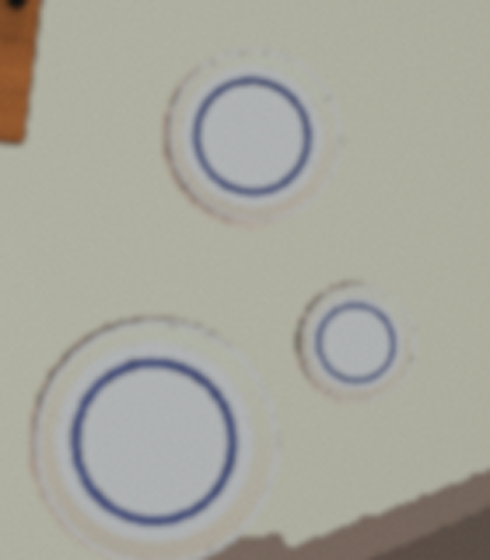

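The middle dish has a measured rim of 136 mm at about (0.519, -0.290), which matches. The rail measures 397 mm, which also matches. I'm moving to above the green infuser.

Request:
carry_out(delta_pos=[[2,4.5,1],[2,4.5,1],[2,4.5,1],[2,4.5,1],[2,4.5,1],[2,4.5,1],[2,4.5,1],[2,4.5,1],[2,4.5,1],[2,4.5,1]], angular=[[0,0,-0.05],[0,0,-0.05],[0,0,-0.05],[0,0,-0.05],[0,0,-0.05],[0,0,-0.05],[0,0,-0.05],[0,0,-0.05],[0,0,-0.05],[0,0,-0.03]], claw=[0,0,0,0,0,0,0,0,0,0])

```text
time: 1.4
tool_pos: [0.4307, -0.1442, 0.3274]
orientation: [3.139, 0.004, -1.712]
force: [1.0, -0.9, 0.0]
gripper_width: 0.0921
```

Request:
carry_out(delta_pos=[[2,4.5,0],[2,4.5,0],[2,4.5,0],[2,4.5,0],[2,4.5,0],[2,4.5,0],[2,4.5,0],[2,3.5,0],[0.5,0,0],[0,0,0]], angular=[[0,0,0],[0,0,0],[0,0,0],[0,0,0],[0,0,0],[0,0,0],[0,0,0],[0,0,0],[0,0,0],[0,0,0.02]], claw=[0,0,0,0,0,0,0,0,0,0])

```text
time: 2.65
tool_pos: [0.5986, 0.2197, 0.3259]
orientation: [3.138, 0.002, -1.688]
force: [-0.5, -0.1, 0.4]
gripper_width: 0.0916
```

```bash
python3 - <<'E'
from h import *
s=ctrl.sense();print(s['tool_pos'],s['orientation'])
save('wrist','wrist1')
E
```

```text
[0.59860363 0.21974246 0.32591618] [ 3.13816735e+00  2.43228750e-03 -1.68830746e+00]
```

View pics/wrist1.png

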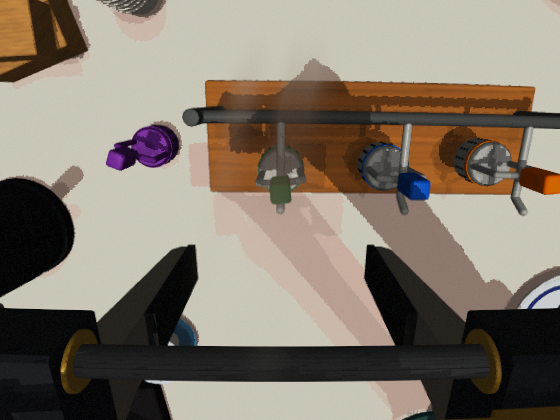

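The wrist view shows the green grip at (280,190), in the gripper's shadow and midway between the fingers. Next I'll measure its top face and orientation.

```bash
python3 - <<'E'
from h import *
p,d,m=load('wrist1')
cv2.imwrite('pics/w1z.png',cv2.convertScaleAbs(cv2.resize(p[130:230,220:340,::-1],None,fx=6,fy=6,interpolation=cv2.INTER_CUBIC),alpha=1.6))
P=np.array([[deep(m,d,x,y) for x in range(255,306)] for y in range(150,225)])
k=((P[...,2]>.193)&(P[...,2]<.21)).astype(np.uint8)
print(k.sum()); Q=P[k>0]; print(Q.mean(0).round(4),Q.min(0).round(4),Q.max(0).round(4),np.median(Q[:,2]))
r=cv2.minAreaRect((Q[:,:2]*1e4).astype(np.float32));print('rect 0.1mm',r)
ys,xs=np.where(k);print('px',xs.min()+255,xs.max()+255,ys.min()+150,ys.max()+150)
# peg: points z .14-.16 along
k=((P[...,2]>.135)&(P[...,2]<.165));
E
```

```text
418
[0.607  0.221  0.1975] [0.5973 0.212  0.1932] [0.6156 0.2303 0.2   ] 0.19769360840254535
rect 0.1mm ((6062.87060546875, 2210.89208984375), (179.53199768066406, 183.41087341308594), 87.38750457763672)
px 269 290 183 204
```

View pics/w1z.png

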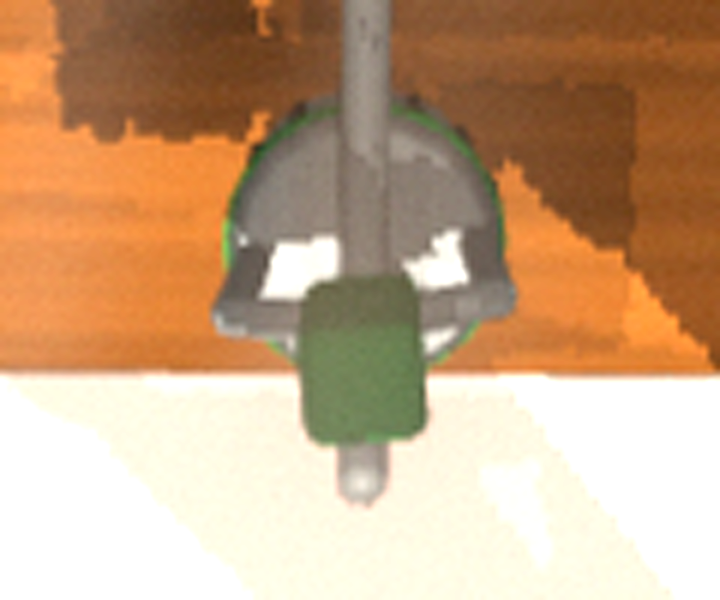

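Request:
carry_out(delta_pos=[[0.4,0.1,-2],[0.3,0,-2.5],[0.1,0,-2.5],[0,0,-2.5],[0,0,-2],[0,0,-1],[0,0,0]], angular=[[0,0,0.04],[0,0,0.03],[0,0,0],[0,0,0],[0,0,0],[0,0,0],[0,0,0]], claw=[0,0,0,0,0,0,0])

```text
time: 3.58
tool_pos: [0.6047, 0.2108, 0.1918]
orientation: [3.135, -0.003, -1.616]
force: [-0.6, -0.6, -0.3]
gripper_width: 0.092
```

```bash
python3 - <<'E'
from h import *
s=ctrl.sense();print(s['tool_pos'],s['orientation'])
p,d,m=save('wrist','wrist2')
E
```

```text
[0.60474503 0.21083334 0.19180727] [ 3.13549739e+00 -2.93579056e-03 -1.61585681e+00]
```

View pics/wrist2.png

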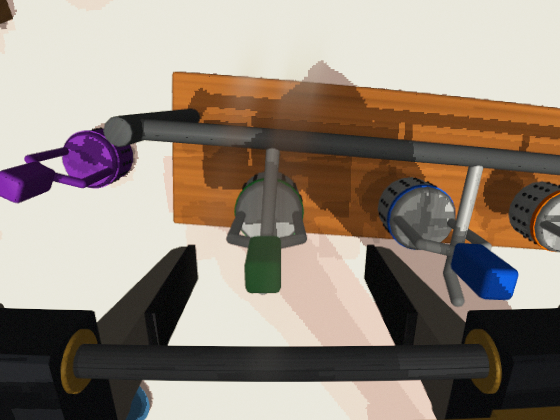

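The view shows the grip at (263,265), left of the finger midline at 280. The tool drifted about 10 mm in y, so I'll re-measure and correct.

```bash
python3 - <<'E'
from h import *
p,d,m=load('wrist2')
P=np.array([[deep(m,d,x,y) for x in range(235,295)] for y in range(225,310)])
k=((P[...,2]>.193)&(P[...,2]<.21)); Q=P[k];print(len(Q),Q.min(0).round(4),Q.max(0).round(4),cv2.minAreaRect((Q[:,:2]*1e4).astype(np.float32)))
E
```

```text
1202 [0.5983 0.2119 0.193 ] [0.6162 0.2301 0.2002] ((6071.6650390625, 2211.430908203125), (178.8600311279297, 175.3168487548828), 87.33868408203125)
```

Request:
carry_out(delta_pos=[[0.2,1,0],[0,0,0],[0,0,0]], angular=[[0.003,0,0],[0,0,0],[0,0,0]], claw=[0,0,0])

```text
time: 4.0
tool_pos: [0.6083, 0.2225, 0.1947]
orientation: [3.14, 0.002, -1.615]
force: [-0.0, -0.8, -0.4]
gripper_width: 0.0922
```

Request:
carry_out(delta_pos=[[-0.1,-0.1,-0.7],[0,0,-0.7],[0,0,0]], angular=[[0,0,0],[0,0,0],[0,0,0]], claw=[0,0,0])

```text
time: 4.38
tool_pos: [0.607, 0.2213, 0.1798]
orientation: [3.14, 0.002, -1.615]
force: [0.2, 0.0, -0.5]
gripper_width: 0.092
```

Position is good, so I'm closing the gripper.

Request:
carry_out(delta_pos=[[0,0,0],[0,0,0],[0,0,0],[0,0,0],[0,0,0],[0,0,0],[0,0,0],[0,0,0]], angular=[[0,0,0],[0,0,0],[0,0,0],[0,0,0],[0,0,0],[0,0,0],[0,0,0],[0,0,0]], claw=[0.6,0.9,0.9,1,1,1,1,1], newtons=30)

```text
time: 5.38
tool_pos: [0.6075, 0.2202, 0.1801]
orientation: [3.141, 0.0, -1.616]
force: [0.9, -2.3, 0.6]
gripper_width: 0.0177
```

Request:
carry_out(delta_pos=[[0,0,0.7],[0,0,0.8],[0,0,0.8],[0,0,0.6],[0,0,0]], angular=[[0,0,0],[0,0,0],[0,0,0],[0,0,0],[0,0,0]], claw=[1,1,1,1,1])

```text
time: 6.0
tool_pos: [0.6073, 0.2212, 0.2113]
orientation: [3.141, 0.002, -1.615]
force: [-0.6, -0.2, -1.1]
gripper_width: 0.018
```

```bash
python3 - <<'E'
from h import *
s=ctrl.sense();print(s['tool_pos'],s['orientation'],s['force'],s['gripper_width'])
p,d,m=save('side','side2')
cv2.imwrite('pics/side2z.png',cv2.resize(p[140:300,150:290,::-1],None,fx=3.7,fy=3.7,interpolation=cv2.INTER_CUBIC))
E
```

```text
[0.60733358 0.22115984 0.21134463] [ 3.14073528e+00  1.99860891e-03 -1.61542055e+00] [-0.58607916 -0.16657845 -1.09131439] 0.018049545755262443
```

View pics/side2z.png

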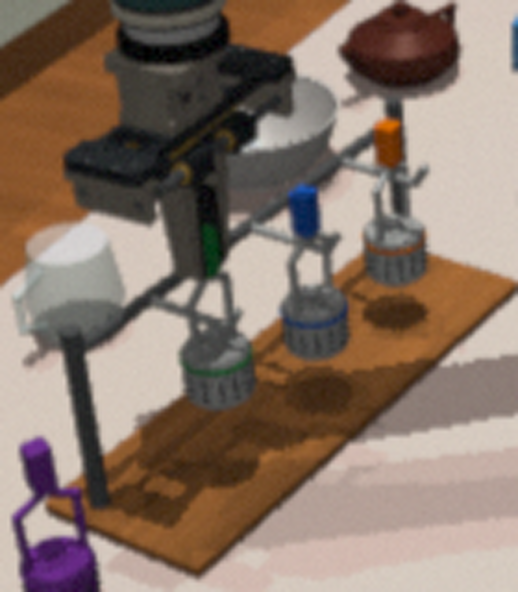

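Held and raised 31 mm, with the blue and orange infusers undisturbed. The side picture shows the peg between the arch and the lid. I'm sliding along the peg, direction (-0.993, 0.117).

Request:
carry_out(delta_pos=[[-1.2,0.15,0],[-1.5,0.18,0],[-1.5,0.18,0]], angular=[[0,0,0],[0,0,0],[0,0,0]], claw=[1,1,1])

```text
time: 6.42
tool_pos: [0.5621, 0.2261, 0.2098]
orientation: [3.138, 0.001, -1.616]
force: [-0.2, -0.1, -1.0]
gripper_width: 0.0179
```

Request:
carry_out(delta_pos=[[-1.8,0.2,0.1],[-2,0.2,0],[-2,0.2,0],[-2.5,0.2,0],[-2.5,0,0],[0,0,0]], angular=[[0,0,0],[0,0,0],[0,0,0],[0,0,0],[0,0,0],[0,0,0]], claw=[1,1,1,1,1,1])

```text
time: 7.18
tool_pos: [0.4432, 0.2351, 0.211]
orientation: [3.138, -0.001, -1.611]
force: [0.4, -0.4, -1.0]
gripper_width: 0.0179
```

```bash
python3 - <<'E'
from h import *
s=ctrl.sense();print(s['tool_pos'],s['orientation'],s['force'],s['gripper_width'])
p,d,m=save('side','side3')
cv2.imwrite('pics/side3z.png',cv2.resize(p[140:310,150:330,::-1],None,fx=3.4,fy=3.4,interpolation=cv2.INTER_CUBIC))
# dish point from ring centre
z=load('top0');print(plane(z[2],382.1,188.9,.006))
E
```

```text
[0.44320408 0.23510281 0.21096972] [ 3.13792911e+00 -8.60724395e-04 -1.61080801e+00] [ 0.44052992 -0.43898827 -0.9941023 ] 0.017945975163735993
[ 0.52070133 -0.29010621  0.006     ]
```

View pics/side3z.png

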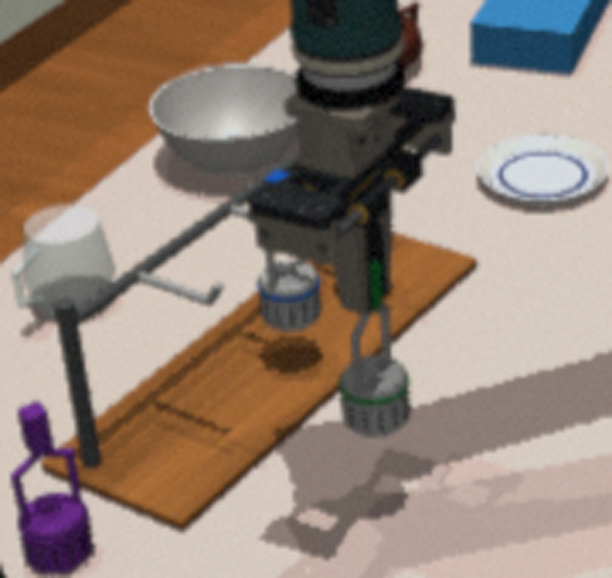

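The infuser is off the peg, with the empty peg visible at zoom (215,293). I'm carrying it to above the dish.

Request:
carry_out(delta_pos=[[0,-3,0.8],[0,-4.5,0.8],[0,-5,0.8],[0,-5,0],[0,-5,0],[0,-5,0],[0,-5,0],[0,-5,0],[0,-5,0],[0,0,0]], angular=[[0,0,0],[0,0,0],[0,0,0],[0,0,0],[0,0,0],[0,0,0],[0,0,0],[0,0,0],[0,0,0],[0,0,0]], claw=[1,1,1,1,1,1,1,1,1,1])

```text
time: 8.48
tool_pos: [0.4498, -0.2077, 0.2385]
orientation: [-3.132, -0.0, -1.617]
force: [-0.1, -0.5, -1.7]
gripper_width: 0.0181
```

Request:
carry_out(delta_pos=[[2,-2.5,0],[2,-2.5,0],[2,-2.2,0],[1,-1,0],[0,0,0],[0,0,0]], angular=[[0,0.005,0],[0,0,0],[0,0,0],[0,0,0],[0,0,0],[0,0,0]], claw=[1,1,1,1,1,1])

```text
time: 9.22
tool_pos: [0.5229, -0.2888, 0.2377]
orientation: [-3.138, 0.002, -1.614]
force: [0.2, 0.0, -0.8]
gripper_width: 0.0179
```

```bash
python3 - <<'E'
from h import *
s=ctrl.sense();print(s['tool_pos'],s['orientation'],s['force'],s['gripper_width'])
p,d,m=save('side','side4')
cv2.imwrite('pics/side4z.png',cv2.resize(p[80:240,230:430,::-1],None,fx=3.5,fy=3.5,interpolation=cv2.INTER_CUBIC))
save('wrist','wrist4')
E
```

```text
[ 0.52290696 -0.28880821  0.2377207 ] [-3.13759019e+00  1.50095454e-03 -1.61435733e+00] [ 0.23459202  0.02521176 -0.77784313] 0.01787265549188281
```

View pics/side4z.png

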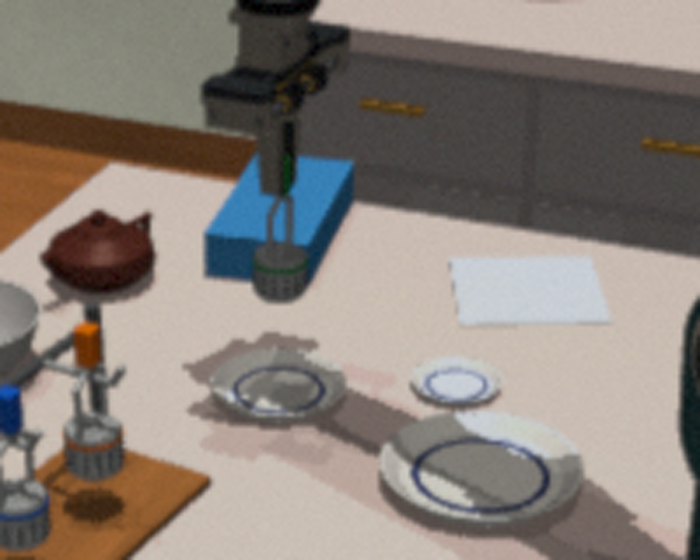

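View pics/wrist4.png

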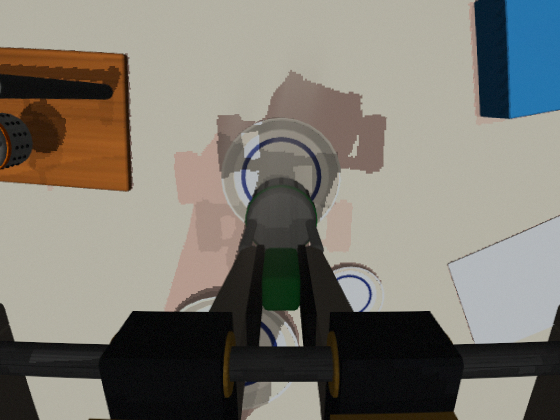

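The wrist view shows the dish ring centred at about (281.5,176), rim 222–339. The infuser hangs directly in line with it. I'll check the dish centre and the basket underside numerically.

```bash
python3 - <<'E'
from h import *
p,d,m=load('wrist4')
a=plane(m,222,176,.016);b=plane(m,339,176,.016);print('rim',a,b,np.linalg.norm(a-b))
print('ring c',plane(m,281.5,176,.006))
print('rim top (280,118)',plane(m,280.5,118,.016))
# basket underside from side depth
p,d,m=load('side4')
P=np.array([[deep(m,d,x,y) for x in range(285,335)] for y in range(115,170)])
k=(abs(P[...,0]-.522)<.04)&(abs(P[...,1]+.289)<.04)&(P[...,2]>.06)&(P[...,2]<.16)
Q=P[k];print(len(Q),Q.min(0),Q.max(0));print(np.percentile(Q[:,2],[0.5,2,5]))
w=Q[Q[:,2]<.155];print('y/x at',w.mean(0))
E
```

```text
rim [ 0.53097522 -0.22207789  0.016     ] [ 0.52525225 -0.3526071   0.016     ] 0.13065460869581896
ring c [ 0.52594251 -0.28838982  0.006     ]
rim top (280,118) [ 0.59095629 -0.29014632  0.016     ]
235 [ 0.49169507 -0.31606565  0.11125551] [ 0.54459586 -0.25688835  0.15958362]
[0.11327627 0.11555089 0.11824061]
y/x at [ 0.51444543 -0.27214835  0.1370661 ]
```

The two dish estimates, (0.521,-0.290) and (0.526,-0.288), average to the current TCP position. The underside is about 0.113 m up, so contact should come at TCP z of about 0.131. I'm lowering, slowing towards the end.

Request:
carry_out(delta_pos=[[0,0,-2],[0,0,-2.5],[0,0,-2.5],[0,0,-1.5],[0,0,-0.5],[0,0,0]], angular=[[0,0.003,0],[0,0,0],[0,0,0],[0,0,0],[0,0,0],[0,0,0]], claw=[1,1,1,1,1,1])

```text
time: 10.07
tool_pos: [0.5208, -0.2867, 0.1423]
orientation: [3.141, 0.002, -1.613]
force: [-0.4, 0.2, -1.1]
gripper_width: 0.0177
```

Request:
carry_out(delta_pos=[[0.2,-0.2,-0.3],[0,0,-0.3],[0,0,-0.1],[0,0,-0.1],[0,0,0]], angular=[[0,0,0],[0,0,0],[0,0,0],[0,0,0],[0,0,0]], claw=[1,1,1,1,1])

```text
time: 10.7
tool_pos: [0.5243, -0.2897, 0.136]
orientation: [-3.139, -0.0, -1.613]
force: [0.0, 0.4, -0.7]
gripper_width: 0.0176
```

Request:
carry_out(delta_pos=[[0,0,-0.15],[0,0,-0.15],[0,0,0]], angular=[[0,0,0],[0,0,0],[0,0,0]], claw=[1,1,1])

```text
time: 11.08
tool_pos: [0.5243, -0.2897, 0.1329]
orientation: [-3.138, -0.0, -1.613]
force: [0.1, -0.3, -0.2]
gripper_width: 0.0179
```

Request:
carry_out(delta_pos=[[0,0,-0.1],[0,0,0]], angular=[[0,0,0],[0,0,0]], claw=[1,1])

```text
time: 11.32
tool_pos: [0.5242, -0.2897, 0.1318]
orientation: [-3.139, -0.0, -1.613]
force: [0.3, -0.7, -0.8]
gripper_width: 0.018
```

Request:
carry_out(delta_pos=[[0,0,-0.1],[0,0,0]], angular=[[0,0,0],[0,0,0]], claw=[1,1])

```text
time: 11.58
tool_pos: [0.5242, -0.2896, 0.1307]
orientation: [-3.139, -0.0, -1.613]
force: [0.6, -0.2, -0.9]
gripper_width: 0.0179
```

Request:
carry_out(delta_pos=[[0,0,-0.05],[0,0,0]], angular=[[0,0,0],[0,0,0]], claw=[1,1])

```text
time: 11.82
tool_pos: [0.5243, -0.2897, 0.1302]
orientation: [-3.138, -0.0, -1.613]
force: [-0.7, -0.4, -0.8]
gripper_width: 0.0177
```

Request:
carry_out(delta_pos=[[0,0,-0.05],[0,0,0]], angular=[[0,0,0],[0,0,0]], claw=[1,1])

```text
time: 12.08
tool_pos: [0.5244, -0.2897, 0.1299]
orientation: [-3.138, -0.001, -1.613]
force: [0.1, 0.1, -0.3]
gripper_width: 0.0175
```

Request:
carry_out(delta_pos=[[0,0,-0.05],[0,0,0]], angular=[[0,0,0],[0,0,0]], claw=[1,1])

```text
time: 12.32
tool_pos: [0.5245, -0.2897, 0.1298]
orientation: [-3.138, -0.001, -1.613]
force: [0.1, 0.2, -0.2]
gripper_width: 0.0174
```

```bash
python3 - <<'E'
from h import *
p,d,m=save('side','side5')
cv2.imwrite('pics/side5z.png',cv2.resize(p[110:230,260:380,::-1],None,fx=5,fy=5,interpolation=cv2.INTER_CUBIC))
E
```

```text
(no output)
```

View pics/side5z.png

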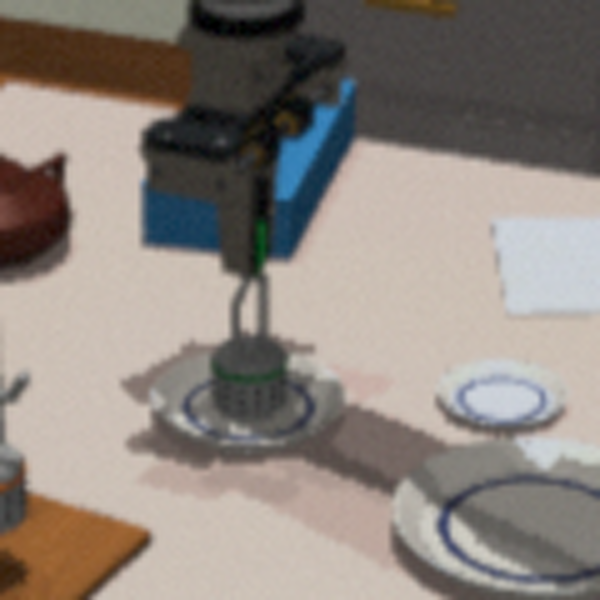

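The infuser's base is inside the ring, at zoom (250,415). The tool z has stopped falling (0.1299 to 0.1298) and the force is going to zero, which suggests first contact. I'll confirm with a small push.

Request:
carry_out(delta_pos=[[0,0,-0.1],[0,0,-0.05]], angular=[[0,0,0],[0,0,0]], claw=[1,1])

```text
time: 12.62
tool_pos: [0.5248, -0.2899, 0.1297]
orientation: [-3.138, -0.001, -1.613]
force: [-2.0, 0.7, 4.0]
gripper_width: 0.018
```

Contact is confirmed at 4 N upward. I'm relaxing and then opening gradually.

Request:
carry_out(delta_pos=[[0,0,0],[0,0,0],[0,0,0],[0,0,0],[0,0,0],[0,0,0],[0,0,0]], angular=[[0,0,0],[0,0,0],[0,0,0],[0,0,0],[0,0,0],[0,0,0],[0,0,0]], claw=[1,0.8,0.77,0.74,0.7,0.6,0.5], newtons=5)

```text
time: 13.5
tool_pos: [0.525, -0.29, 0.1291]
orientation: [-3.137, -0.001, -1.613]
force: [-0.1, -0.4, 1.0]
gripper_width: 0.0445
```

```bash
python3 - <<'E'
from h import *
s=ctrl.sense();print(s['tool_pos'],s['force'],s['gripper_width'])
p,d,m=save('wrist','wrist6')
E
```

```text
[ 0.52502644 -0.29000049  0.12911393] [-0.0890327  -0.42032199  0.99661616] 0.04447430949612971
```

View pics/wrist6.png

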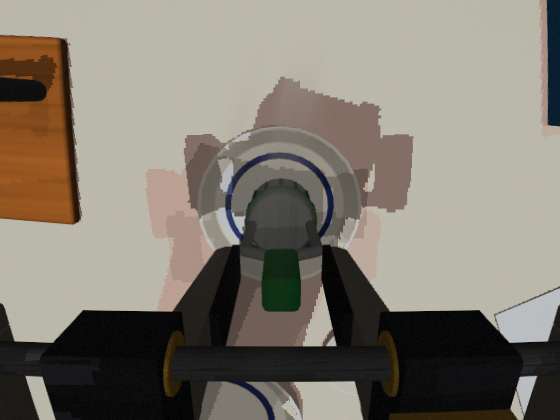

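The wrist view shows the infuser standing inside the ring, with the grip at (281,280) clear of both fingers. I'm retreating straight up.

Request:
carry_out(delta_pos=[[0,0,0],[0,0,0.5],[0,0,1.5],[0,0,3],[0,0,4],[0,0,4],[-3,0,3],[-5,0,2],[-5,0,0],[0,0,0]], angular=[[0,0,0],[0,0,0],[0,0,0],[0,0,0],[0,0,0],[0,0,0],[0,0,0],[0,0,0],[0,0,0],[0,0,0]], claw=[0.3,0.2,0.2,0.2,0.2,0.2,0.2,0.2,0.2,0.2])

```text
time: 14.8
tool_pos: [0.3925, -0.2893, 0.3237]
orientation: [-3.129, -0.007, -1.612]
force: [1.6, -0.2, 0.0]
gripper_width: 0.0733
```

```bash
python3 - <<'E'
from h import *
s=ctrl.sense();print(s['time'],s['tool_pos'],s['force'],s['gripper_width'])
p,d,m=save('side','side7');save('top','top7');save('wrist','wrist7')
cv2.imwrite('pics/side7z.png',cv2.resize(p[110:290,170:390,::-1],None,fx=3.3,fy=3.3,interpolation=cv2.INTER_CUBIC))
E
```

```text
14.8 [ 0.39249996 -0.28925593  0.32368112] [ 1.61520771 -0.18958778  0.0324363 ] 0.07329407822199965
```

View pics/side7z.png

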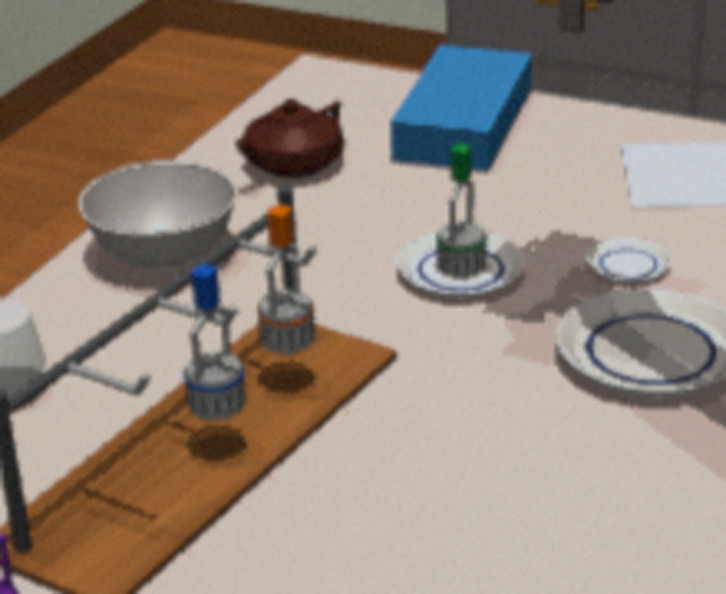

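View pics/wrist7.png

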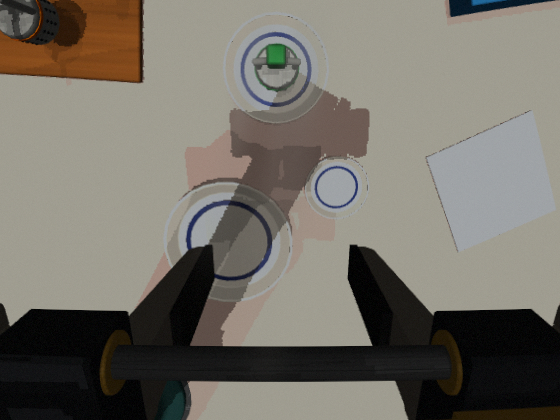

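The green infuser stands upright, centred inside the ring of the middle dish. The blue and orange ones still hang, and the robot touches nothing. I'm handing in.

```bash
python3 -c "
from bench import ctrl
print(ctrl.job_done())"
```

```text
the job is handed in; nothing more can be done
None
```

The green infuser is off its peg and standing upright on the floor of the middle-sized drip dish. The job was handed in at about 15 s.

- **Lift and carry:** I gripped it by its green grip, raised it 31 mm, slid it about 165 mm towards and past the peg's free end, and carried it to the dish. The dish's rim measured 136 mm from the top camera.
- **Set-down:** I lowered it in steps of 1 mm and less until it touched. The only push was about 4 N, then I opened the fingers gradually and rose straight up.
- **Last checks:** The final side and wrist pictures show it upright and centred inside the blue ring. The blue and orange infusers are still on their pegs, and the gripper is well clear.
- **Disagreements:**
  - The two camera estimates of the dish centre differed by about 5 mm, so I used the mean.
  - The tool drifted about 10 mm sideways while descending to the grip. I corrected that before gripping.
  - The force sensor was noisy by about 0.5 N, so I confirmed the touch by the tool stopping as well as by force.

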